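# Count to the third slot and push the bean tin home

### The arm

A 7-joint arm with a two-finger parallel gripper is mounted at the origin on the work surface. World frame = base frame: x ahead of the robot, y to its left, z up, the work surface at z = 0. Lengths are in mm, angles in rad, forces in N, time in s.
With the tool pointing down it reaches from about 425 to 925 mm from the base axis. Payload 6.8 kg.
Tool frame: the origin (TCP) lies midway between the tips of the shut fingers; the grasp point (between the pads) lies 19 mm behind it (grasp_offset is the distance from the TCP to the grasp point, in mm); z points along the fingers, y is the line along which they close (so a half turn about z gives the same grasp; the last joint's range is limited). The gripper opens to 88 mm and grips with 3 to 60 N. Pads are 20 mm wide; open, the fingers measure 115 mm over their backs; the gripper's body (75 mm by 178 mm) begins 61 mm behind the grasp point.
Start: joints at [1.12, 0.477, 0.022, 1.555, -0.011, 1.109, -0.083], TCP at [226.894, -635.741, 222.664] pointing down, gripper open.
Joint ranges: [-2.96, 2.96], [-0.34, 2.1], [-1.41, 1.46], [0.24, 2.44], [-1.37, 4.51], [0.17, 1.92], [-2.96, 2.96]. Speed limits (rad/s): [2.39, 2.39, 3.14, 3.14, 3.14, 3.14, 3.14].

### API

Orientations are given as a unit quaternion [w, x, y, z].
In Python, from plant import * gives the robot as it stands. The module is installed in compiled form; this text tells all that it offers.
- The arm moves only by the tool arm_command, never from a script. Its argument "rows" is a list of rows, each a list of 2 entries, a list of its own where there are three numbers: the shift along the world's x, y, z in cm, then the turn, a rotation vector about the world's x, y, z in degrees. In form: [[[tx, ty, tz], [wx, wy, wz]], ...]. A call has 1 to 20 rows; each row shifts and turns the commanded pose from where the row before left it; what a row does not reach is not made up. A row lasts 1/8 s, in which the tool goes at most 62.5 mm and 10.7 degrees, less where a joint would pass 70% of its speed; a pose out of reach is approached as far as the arm can. A call is refused whole if a number of a shift passes 6.25 or a number of a turn 10.7, either way. A call with a gripper value outside its range is refused whole. "grip" is the opening, from 0 (shut) to 1 (fully open), set as the call begins (left out, the last holds). The fingers move at their own pace and stop on an object; the grip force is fixed at half the most. Time passes only in rows, so rows that do not move let the fingers close. It gives the time, the measured TCP pose, the force, the opening and the grip force at its end, in the units of the state.
- get_obs(): the state, without advancing time (a new reading comes with each control period).
- grab_frame(name): name is "side" or "top"; returns (picture, depth): 400x640x3 uint8, red, green, blue; 400x640 float32, mm along the optical axis (not along the pixel's ray), 0 where there is no reading.
- get_calibration(name): a dict with "fx", "fy", "cx", "cy" (pixels), "distortion" ([k1, k2, p1, p2, k3] as OpenCV has them; the pictures are not rectified), "cam_to_world" (4x4, takes a point from camera to world coordinates). Camera axes: x right, y down, z forward; pixel columns grow to the right and rows downward; lengths in mm; the calibration is good to about 2 mm. A picture is of the moment at which its call begins. get_calibration takes no time and is no camera call.
- close_job(): hands the job in; it is judged then, once.
The state is a dict: "time_s": time; "joint_positions": joint angles; "qd": joint speeds; "joint_torque": joint torques, N m; "ee_pos": TCP position; "tcp_rot": TCP orientation; "wrist_force": force on the tool from outside, world axes, zero at the start; "moment": the same for the moment, N m; "width": finger opening in mm; "grip_force": force on a finger pad.
Only numpy, scipy, OpenCV 4.12 (cv2) and the standard library are available. Lean on these libraries where they do the work, as an engineer would, in place of code of your own. Each camera call takes 0.05 s, during which the arm holds its last target. There are 200 camera calls.

### The job

The green tin belongs in the third slot of the tin rack, counting from the grinder end. Run a fingertip along the dividers' top edges from the end divider nearest the grinder, touching the first, second and third dividers in turn to count off the slots; then push the green tin along the worktop into that third slot until it is fully home against the back rail. Only push the tin, never lift or tip it, and leave everything else as it stands.

Things in the scene. Friction and masses are not known exactly. Their poses are not given: they have to be found in the camera images.
- grinder: matte grey electric grinder, 130 mm wide, 190 deep, 330 tall, clear hopper with black lid on top, black catch tray low in front; it stands about 90 mm beyond the left or the right end of the rack. That end is the grinder end, from which the slots are counted. Origin at the centre of its underside
- rack: dark-wood rack fixed to the worktop, 112 deep x 394 long: 7 upright dividers 64 mm apart make 6 slots 54 wide, 100 deep, open at top and front, worktop as floor, closed behind by a rail 30 high and a brass rod at z 50. Origin: centre of underside; x points into the slots, y left along the row, z up. Divider fronts at x = -56 mm, rail's inner face at x = +44; slot centres at y = 160, 96, 32, -32, -96, -160
- panel_a: the left-hand end one (y = +192 mm) of the rack's seven identical upright dark-wood dividers, 10 mm thick, 112 mm deep (rack x), its flat top edge 62 mm above the worktop. Shut fingers touch one divider at a time, open ones may bridge two. Origin at the middle of its underside; axes as the rack's
- panel_b: the second from the left (y = +128 mm) of the rack's seven identical upright dark-wood dividers, 10 mm thick, 112 mm deep (rack x), its flat top edge 62 mm above the worktop. Shut fingers touch one divider at a time, open ones may bridge two. Origin at the middle of its underside; axes as the rack's
- panel_c: the third from the left (y = +64 mm) of the rack's seven identical upright dark-wood dividers, 10 mm thick, 112 mm deep (rack x), its flat top edge 62 mm above the worktop. Shut fingers touch one divider at a time, open ones may bridge two. Origin at the middle of its underside; axes as the rack's
- panel_d: the middle one (y = 0) of the rack's seven identical upright dark-wood dividers, 10 mm thick, 112 mm deep (rack x), its flat top edge 62 mm above the worktop. Shut fingers touch one divider at a time, open ones may bridge two. Origin at the middle of its underside; axes as the rack's
- panel_e: the third from the right (y = -64 mm) of the rack's seven identical upright dark-wood dividers, 10 mm thick, 112 mm deep (rack x), its flat top edge 62 mm above the worktop. Shut fingers touch one divider at a time, open ones may bridge two. Origin at the middle of its underside; axes as the rack's
- panel_f: the second from the right (y = -128 mm) of the rack's seven identical upright dark-wood dividers, 10 mm thick, 112 mm deep (rack x), its flat top edge 62 mm above the worktop. Shut fingers touch one divider at a time, open ones may bridge two. Origin at the middle of its underside; axes as the rack's
- panel_g: the right-hand end one (y = -192 mm) of the rack's seven identical upright dark-wood dividers, 10 mm thick, 112 mm deep (rack x), its flat top edge 62 mm above the worktop. Shut fingers touch one divider at a time, open ones may bridge two. Origin at the middle of its underside; axes as the rack's
- tin: loose green lidded tin, a closed box 100 mm long (its x), 44 wide (y), 42 tall, 110 to 240 g, lying askew in front of the rack, its x roughly towards the rack; it slides when pushed. Origin at the centre of its underside. Fully home in a slot it meets the back rail, its near end is level with the dividers' front ends and its origin is at rack x = -6 mm
- white_tin: a white tin of the same shape and size, already home in the second slot from the right (rack y = -96 mm); leave it there. Origin at the centre of its underside
- canister: clear acrylic canister with a wooden lid and knob, 115 mm across, 184 mm tall, standing beyond the rack's other end, opposite the grinder. Origin at the centre of its underside
- cup: white ceramic espresso cup, 66 mm across, 58 mm tall, with a handle, standing upright about 260 mm to one side of the rack's middle line, in front of the rack. Origin at the centre of its underside
- tamper: stainless steel tamper standing on its 58 mm round base, 86 mm tall, about 260 mm to the other side of the middle line. Origin at the centre of its underside
- catch_tray (a joint): the grinder's pull-out catch tray: 0 shut, up to 0.06 m pulled out; shut at the start
Things that resemble listed ones, but are neither listed nor needed, are in the scene too. Of the things shaped like the tin, the green one is meant.

How it is judged:
By the outcome, as a careful person would: the job done as asked, in the order asked, and still so for the second after the job is handed in, with the robot touching nothing.
It also fails if it takes over 72 s, if anything falls off the work surface, if the arm or the gripper's body presses on something with over 40 N, if the wrist force passes 120 N, or if a joint passes its speed limit or range.

## Working session

There is one attempt and no reset: what is moved stays moved. The work goes in short steps, Python scripts to look and compute and a tool call to move; the robot and the scene stay as the last step left them, time stands still between calls to the robot, and variables do not carry over. Pictures are saved under pics/ and viewed, at most 10 in all, crops included, and the job is handed in when it is done.

Besides the shell and the picture viewer there is one more tool, called after ">>>" as name([rows], argument=value, ...), one row to a line, values as JSON. arm_command: Moves the arm, as the interface text tells. Its arguments: {"type":"object","properties":{"rows":{"type":"array","items":{"type":"array"}},"grip":{"type":"number"}},"required":["rows"]}

```bash
mkdir -p pics
cat > h.py <<'E'
from plant import *
import numpy as np, cv2
def save(n,f): cv2.imwrite(f'pics/{f}.png',cv2.cvtColor(n,cv2.COLOR_RGB2BGR))
def ray(c,px):
    K=np.array([[c['fx'],0,c['cx']],[0,c['fy'],c['cy']],[0,0,1]]);T=np.array(c['cam_to_world'])
    u=cv2.undistortPoints(np.array(px,float).reshape(-1,1,2),K,np.array(c['distortion'])).reshape(-1,2)
    return T[:3,3],np.c_[u,np.ones(len(u))]@T[:3,:3].T
def onz(c,px,z):
    o,d=ray(c,px); s=(z-o[2])/d[:,2]; return o+d*s[:,None]
def pts(c,depth):
    v,u=np.mgrid[:400,:640]; o,d=ray(c,np.c_[u.ravel(),v.ravel()])
    return (o+d*depth.reshape(-1,1)).reshape(400,640,3)
E
python3 - <<'E'
from h import *
for n in('top','side'):
    p,d=grab_frame(n); save(p,n+'0'); np.save(n+'_d.npy',d); c=get_calibration(n); print(n,np.round(c['cam_to_world'],2),c['fx'])
o=get_obs();print(o['time_s'],o['ee_pos'],o['tcp_rot'],o['width'],o['wrist_force'])
E
```

```text
top [[-3.00000e-02 -9.90000e-01  1.30000e-01  3.79450e+02]
 [-1.00000e+00  3.00000e-02 -1.00000e-02  3.00000e+00]
 [ 1.00000e-02 -1.30000e-01 -9.90000e-01  1.22105e+03]
 [ 0.00000e+00  0.00000e+00  0.00000e+00  1.00000e+00]] 415.4723464751588
side [[-1.0000e+00 -4.0000e-02  8.0000e-02  4.3557e+02]
 [-9.0000e-02  5.6000e-01 -8.3000e-01  9.0047e+02]
 [-1.0000e-02 -8.3000e-01 -5.6000e-01  6.4462e+02]
 [ 0.0000e+00  0.0000e+00  0.0000e+00  1.0000e+00]] 490.77078134284
0.1 [ 226.67709864 -635.24344019  221.79089893] [-7.85070850e-04  9.85346871e-01  1.70560512e-01 -1.96492063e-04] 87.82420488974412 [0.3203657  0.88559722 0.26153198]
```

View pics/top0.png

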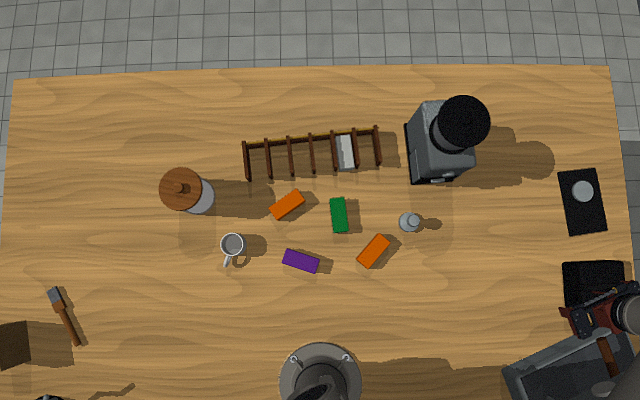

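View pics/side0.png

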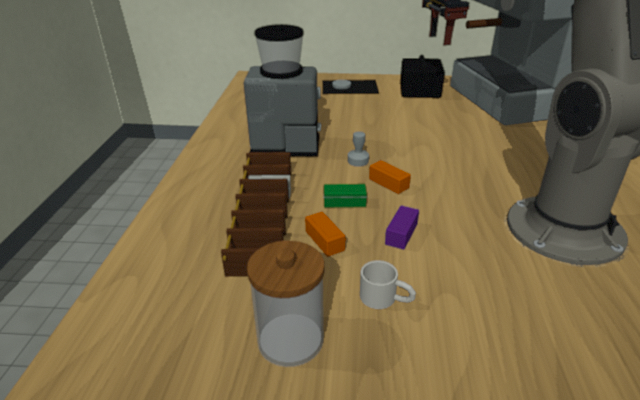

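The top view shows the grinder at (440,140), beyond the rack's right (−y) end. So the count runs g, f, e with divider tops at about px x=378, 357 and 334. The third slot lies between e and d (334 and 312), left of the white tin at (345,152). There are four loose tin-shaped things: orange (287,204), orange (373,251), purple (301,261) and green (340,215). The green one at (340,215) is the one meant. I'll measure it and confirm in an enlarged crop.

Run:
```python
from h import *
c=get_calibration('top');d=np.load('top_d.npy');im=cv2.imread('pics/top0.png');P=pts(c,d)
print('table z',P[300,150],P[230,280])
hsv=cv2.cvtColor(im,cv2.COLOR_BGR2HSV)
g=cv2.inRange(hsv,(50,100,50),(85,255,255)); n,l,s,ce=cv2.connectedComponentsWithStats(g)
i=1+s[1:,4].argmax(); m=(l==i); print(s[i])
pz=P[m]; print('green z',np.percentile(pz[:,2],[5,50,95]))
top=m&(P[...,2]>36)
v,u=np.nonzero(top); q=onz(c,np.c_[u,v],42)[:,:2].astype(np.float32)
r=cv2.minAreaRect(q);print('green',r); print(cv2.boxPoints(r))
R=np.zeros((400,640),bool);R[115:190,235:390]=1
t=R&(P[...,2]>56)&(P[...,2]<70)
n,l,s,ce=cv2.connectedComponentsWithStats(t.astype(np.uint8))
for i in range(1,n):
    if s[i,4]<40: continue
    v,u=np.nonzero(l==i); q=onz(c,np.c_[u,v],62)[:,:2]
    r=cv2.minAreaRect(q.astype(np.float32)); print(s[i],np.round(r[0],1),np.round(r[1],1),round(r[2],1),np.median(P[l==i][:,2]).round(1))
crop=im[110:280,225:425]; a=cv2.resize(crop,None,fx=4,fy=3.5*4/3.5*0.88,interpolation=cv2.INTER_CUBIC); cv2.imwrite('pics/crop0.png',a)
```

```text
table z [243.21371957 490.31470923   0.90340547] [438.6630244  105.82910491   4.24440998]
[330 197  19  36 523]
green z [37.8522875  42.41651344 45.85327383]
green ((476.99383544921875, -65.15502166748047), (97.68955993652344, 42.15018844604492), 5.590529918670654)
[[426.32828  -48.938553]
 [430.43448  -90.888245]
 [527.6594   -81.37149 ]
 [523.5532   -39.4218  ]]
[373 125   9  37 125] [ 678.  -181.3] [108.   10.6] 5.8 62.0
[352 127   9  38 147] [ 672.1 -119.9] [110.3  11.4] 5.6 62.3
[330 129   9  39 141] [665.9 -56.5] [112.4  10.6] 5.6 62.1
[307 132   9  39 140] [659.    7.8] [113.   12.6] 6.5 62.2
[286 135   8  39 138] [652.   70.6] [112.4  10. ] 5.8 62.3
[264 137   7  39 143] [647.4 134.4] [111.7  10.7] 5.7 62.1
[241 141   8  38 147] [639.5 198.1] [109.9  11.3] 6.1 61.9
```

View pics/crop0.png

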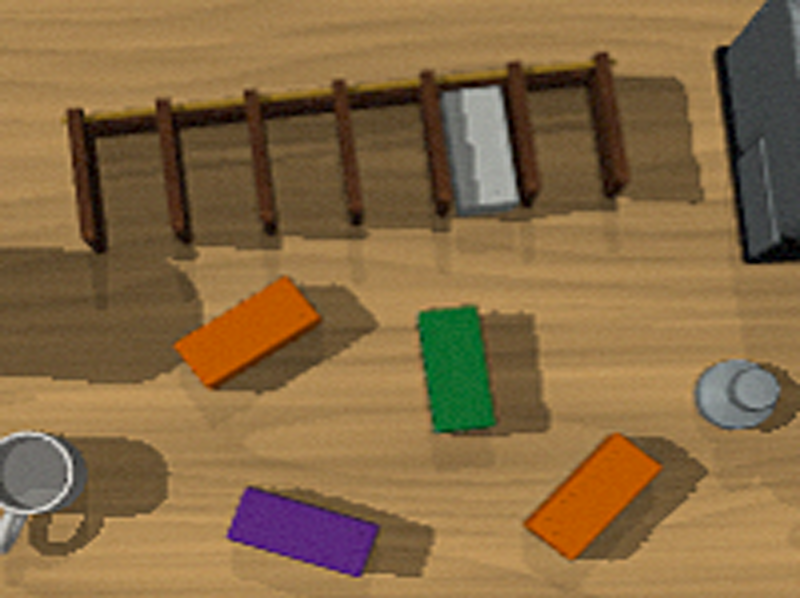

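The crop confirms it: the only green tin is at about (455,370) in the crop, in front of the slot-2/slot-3 area. The rack is yawed about 5.8°. Next I'll check the grinder's extents and the clearances.

Run:
```python
from h import *
c=get_calibration('top');d=np.load('top_d.npy');P=pts(c,d)
th=np.radians(5.8);O=np.array([659.1,7.6]);D=P[...,:2]-O
rx=D[...,0]*np.cos(th)+D[...,1]*np.sin(th);ry=-D[...,0]*np.sin(th)+D[...,1]*np.cos(th)
z=P[...,2]
G=np.zeros(z.shape,bool);G[85:190,400:500]=1
g=G&(z>70)&(z<400)
print('grinder rx',np.percentile(rx[g],[1,99]),'ry',np.percentile(ry[g],[1,99]),'z',z[g].max())
for lo,hi in((70,150),(150,250),(250,360)):
    k=G&(z>lo)&(z<hi);print(lo,np.percentile(rx[k],[1,99]).round(),np.percentile(ry[k],[1,99]).round())
# path heights: corridor from start to (430,-200)
a=np.array([227,-635.]);b=np.array([430,-200.]);t=(b-a)/np.linalg.norm(b-a);w=P[...,:2]-a
s=w@t;n=np.abs(w@np.array([-t[1],t[0]]))
for k in range(0,480,80):
    m=(s>k)&(s<k+80)&(n<110)&(d>0);print(k,z[m].max().round() if m.any() else None)
# tin edges: long-side line fits, and divider line fits
im=cv2.imread('pics/top0.png');hsv=cv2.cvtColor(im,cv2.COLOR_BGR2HSV)
m=(cv2.inRange(hsv,(50,100,50),(85,255,255))>0)&(z>30);m[:190]=0;m[240:]=0
L=[];Rr=[]
for v in range(202,229):
    u=np.nonzero(m[v])[0]
    if len(u)>8: L.append((u.min()-.5,v));Rr.append((u.max()+.5,v))
for e in(L,Rr):
    q=onz(c,e,42)[:,:2].astype(np.float32);vx,vy,x0,y0=cv2.fitLine(q,cv2.DIST_HUBER,0,.01,.01).ravel();print('edge yaw',np.degrees(np.arctan(vy/vx)),x0,y0)
```

```text
grinder rx [-127.30456183   53.43294159] ry [-402.26213742 -283.52873828] z 333.24706801350635
70 [-127.   54.] [-394. -282.]
150 [-130.   56.] [-401. -284.]
250 [-93.  23.] [-404. -288.]
0 478.0
80 653.0
160 10.0
240 9.0
320 24.0
400 90.0
edge yaw 5.716541 475.73044 -43.44401
edge yaw 5.8568454 474.52933 -86.35789
```

>>> arm_command([
  [[1.8,3.6,0],[0,0,6.35]],
  [[1.8,3.6,0],[0,0,6.35]],
  [[1.8,3.6,0],[0,0,6.35]],
  [[1.8,3.6,0],[0,0,6.35]],
  [[1.8,3.6,0],[0,0,6.35]],
  [[1.8,3.6,0],[0,0,6.35]],
  [[1.8,3.6,0],[0,0,6.35]],
  [[1.8,3.6,0],[0,0,6.35]],
  [[1.8,3.6,0],[0,0,6.35]],
  [[1.8,3.6,0],[0,0,6.35]],
  [[1.8,3.6,0],[0,0,6.35]],
  [[1.8,3.6,0],[0,0,6.35]],
  [[0,0,0],[0,0,0]],
], grip=0)

```text
time_s: 1.72
ee_pos: [444.0, -200.6, 222.6]
tcp_rot: [-0.0, 0.668, 0.744, 0.001]
wrist_force: [-1.2, -1.4, 0.2]
width: 0.9
grip_force: 0.0
```

>>> arm_command([
  [[3.57,0.27,-2],[0,0,0]],
  [[3.57,0.27,-2],[0,0,0]],
  [[3.57,0.27,-2],[0,0,0]],
  [[3.57,0.27,-2],[0,0,0]],
  [[3.57,0.27,-2],[0,0,0]],
  [[3.57,0.27,-2],[0,0,0]],
  [[0,0,-2],[0,0,0]],
  [[0,0,-1],[0,0,0]],
  [[0,0,0],[0,0,0]],
])

```text
time_s: 2.85
ee_pos: [655.3, -188.5, 71.9]
tcp_rot: [-0.001, 0.671, 0.742, -0.001]
wrist_force: [0.1, 0.3, 0.3]
width: 0.2
grip_force: 0.0
```

Run:
```python
from h import *
p,d=grab_frame('side'); save(cv2.resize(p[120:290,200:400],None,fx=3.5,fy=3.5),'side1')
o=get_obs();print(o['ee_pos'],o['wrist_force'])
```

```text
[ 656.1648589  -188.39481908   72.88324098] [ 0.6838797  -0.75626341  0.18840329]
```

View pics/side1.png

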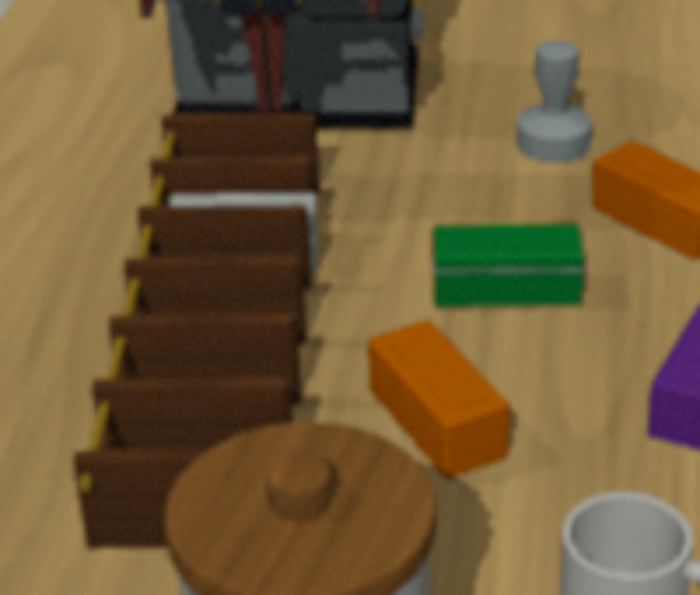

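The side crop shows the shut red fingers at (265,60–105), just above end divider g, whose top edge is at (240,118). I'll centre over the divider and touch down gently.

>>> arm_command([
  [[0,0.4,-0.3],[0,0,0]],
  [[0,0,-0.3],[0,0,0]],
  [[0,0,-0.2],[0,0,0]],
  [[0,0,0],[0,0,0]],
])

```text
time_s: 3.4
ee_pos: [656.9, -183.6, 64.5]
tcp_rot: [-0.0, 0.67, 0.742, -0.0]
wrist_force: [-0.2, -0.4, -0.9]
width: 0.4
grip_force: 0.0
```

>>> arm_command([
  [[0,0,-0.2],[0,0,0]],
  [[0,0,0],[0,0,0]],
])

```text
time_s: 3.65
ee_pos: [657.2, -183.6, 62.6]
tcp_rot: [0.0, 0.67, 0.742, 0.0]
wrist_force: [0.2, 0.3, -0.2]
width: 0.4
grip_force: 0.0
```

>>> arm_command([
  [[0,0,-0.1],[0,0,0]],
  [[0,0,0],[0,0,0]],
])

```text
time_s: 3.9
ee_pos: [657.2, -183.6, 62.5]
tcp_rot: [0.0, 0.67, 0.742, -0.0]
wrist_force: [-1.3, -0.3, 5.6]
width: 0.4
grip_force: 2.8
```

First divider touched (5.6 N). On to the second.

>>> arm_command([
  [[0,0,0.8],[0,0,0]],
  [[-0.2,2.1,0],[0,0,0]],
  [[-0.2,2.1,0],[0,0,0]],
  [[-0.2,2.1,0],[0,0,0]],
  [[0,0,-0.4],[0,0,0]],
  [[0,0,-0.3],[0,0,0]],
  [[0,0,-0.1],[0,0,0]],
  [[0,0,0],[0,0,0]],
])

```text
time_s: 4.9
ee_pos: [651.0, -120.8, 62.4]
tcp_rot: [-0.0, 0.671, 0.742, -0.0]
wrist_force: [-3.9, 2.7, 8.8]
width: 0.7
grip_force: 4.3
```

>>> arm_command([
  [[0,0,0.8],[0,0,0]],
  [[-0.2,2.1,0],[0,0,0]],
  [[-0.2,2.1,0],[0,0,0]],
  [[-0.2,2.1,0],[0,0,0]],
  [[0,0,-0.4],[0,0,0]],
  [[0,0,-0.3],[0,0,0]],
  [[0,0,-0.1],[0,0,0]],
  [[0,0,0],[0,0,0]],
])

```text
time_s: 5.9
ee_pos: [645.0, -57.7, 62.4]
tcp_rot: [-0.0, 0.671, 0.742, -0.0]
wrist_force: [-3.7, 3.4, 9.1]
width: 0.5
grip_force: 4.3
```

Third divider touched. Now I'll lift and go round to the −y side of the green tin with the fingers spread along its length.

>>> arm_command([
  [[0,0,4],[0,0,0]],
  [[0,0,5],[0,0,0]],
  [[-3.3,-1.1,0],[0,0,0]],
  [[-3.3,-1.1,0],[0,0,0]],
  [[-3.3,-1.1,0],[0,0,0]],
  [[-3.3,-1.1,0],[0,0,0]],
  [[-3.3,-1.1,0],[0,0,0]],
  [[0,0,-3],[0,0,0]],
  [[0,0,-3],[0,0,0]],
  [[0,0,0],[0,0,0]],
], grip=0.57)

```text
time_s: 7.15
ee_pos: [478.3, -113.4, 90.0]
tcp_rot: [-0.002, 0.671, 0.742, -0.001]
wrist_force: [-0.3, 0.3, 0.4]
width: 49.8
grip_force: 0.0
```

Run:
```python
from h import *
p,d=grab_frame('side'); save(cv2.resize(p[120:290,250:450],None,fx=3.5,fy=3.5),'side2')
o=get_obs();print(o['ee_pos'],o['wrist_force'])
```

```text
[ 479.4915638  -113.1889594    91.28669554] [ 0.78293639 -0.26091583 -0.43139435]
```

View pics/side2.png

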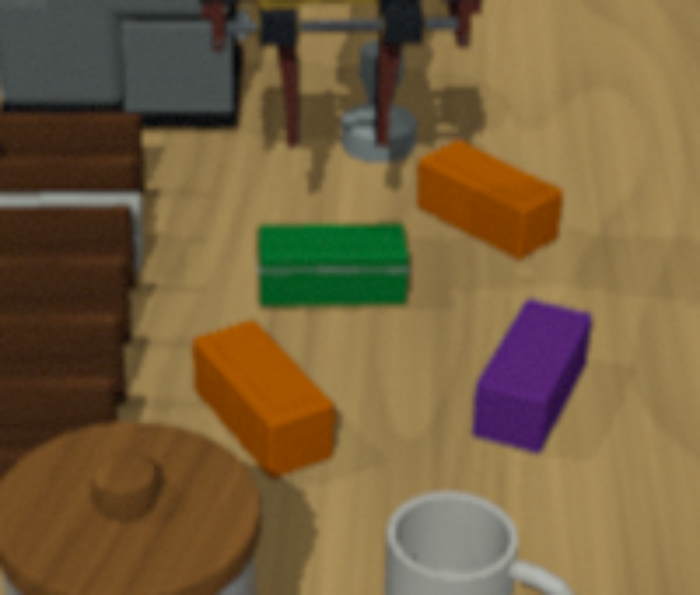

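The fingers at (290,145) and (383,145) straddle the tin's middle (333,265), behind its far side. Next, lower and push sideways.

>>> arm_command([
  [[0,0,-2.5],[0,0,0]],
  [[0,0,-2.5],[0,0,0]],
  [[0,0,-2.5],[0,0,0]],
  [[0,0,0],[0,0,0]],
  [[-0.05,0.5,0],[0,0,0]],
  [[-0.05,0.5,0],[0,0,0]],
  [[-0.05,0.5,0],[0,0,0]],
  [[-0.05,0.5,0],[0,0,0]],
  [[-0.05,0.5,0],[0,0,0]],
  [[-0.05,0.5,0],[0,0,0]],
  [[-0.05,0.5,0],[0,0,0]],
  [[0,0,0],[0,0,0]],
])

```text
time_s: 8.7
ee_pos: [476.4, -76.8, 16.6]
tcp_rot: [-0.0, 0.67, 0.743, 0.0]
wrist_force: [-0.1, 0.4, -0.3]
width: 49.9
grip_force: 0.0
```

```bash
cat > tin.py <<'E'
from h import *
th=np.radians(5.8);O=np.array([659.1,7.6])
def rk(q): D=np.asarray(q)[...,:2]-O; return np.stack([D[...,0]*np.cos(th)+D[...,1]*np.sin(th),-D[...,0]*np.sin(th)+D[...,1]*np.cos(th)],-1)
p,d=grab_frame('top');save(p,'t_last');c=get_calibration('top');P=pts(c,d)
hsv=cv2.cvtColor(p,cv2.COLOR_RGB2HSV)
m=(cv2.inRange(hsv,(50,100,50),(85,255,255))>0)&(P[...,2]>35)
n,l,s,_=cv2.connectedComponentsWithStats(m.astype(np.uint8));i=1+s[1:,4].argmax()
v,u=np.nonzero(l==i);q=rk(onz(c,np.c_[u,v],42)).astype(np.float32)
r=cv2.minAreaRect(q);a=(r[2]+45)%90-45
print('area',s[i,4],'tin rack c',np.round(r[0],1),'size',np.round(r[1],1),'yaw rel rack',round(a,1),'x',q[:,0].min(),q[:,0].max(),'y',q[:,1].min(),q[:,1].max())
o=get_obs();print(o['time_s'],o['ee_pos'],'tcp rack',rk(o['ee_pos']),o['wrist_force'])
E
python3 tin.py
```

```text
area 273 tin rack c [-189.3  -24.3] size [97.9 27.6] yaw rel rack 0.2 x -238.28557 -140.34483 y -38.11779 -10.430803
8.75 [476.44846628 -77.07911742  16.55229241] tcp rack [-190.27384539  -65.78753269] [-0.40871155 -0.39300506  0.05645111]
```

The tin slid cleanly sideways. Its left edge is at rack y≈−9.5 (target −10) and its yaw is 0.2°. Now I'll back off, lift, turn 90° and get behind it. That spot is at the inner reach limit, so I'll tilt the fingertips slightly towards the base.

>>> arm_command([
  [[0.1,-1.5,0],[0,0,0]],
  [[0.2,-1.5,0],[0,0,0]],
  [[0,0,5],[0,0,0]],
  [[0,0,5],[0,0,0]],
  [[-0.5,0.64,0],[0,0,-10]],
  [[-0.5,0.64,0],[0,0,-10]],
  [[-0.5,0.64,0],[0,0,-10]],
  [[-0.5,0.64,0],[0,0,-10]],
  [[-0.5,0.64,0],[0,0,-10]],
  [[-0.5,0.64,0],[0,0,-10]],
  [[-0.5,0.64,0],[0,0,-10]],
  [[-0.5,0.64,0],[0,0,-10]],
  [[-0.5,0.64,0],[0,0,-10]],
  [[0,0,0],[0,0,0]],
], grip=0.23)

```text
time_s: 10.5
ee_pos: [434.5, -50.7, 116.7]
tcp_rot: [0.0, 0.999, 0.051, -0.0]
wrist_force: [-0.8, -0.3, 0.3]
width: 20.1
grip_force: 0.0
```

>>> arm_command([
  [[-0.5,0,0],[-0.5,5,0]],
  [[-0.5,0,0],[-0.5,5,0]],
  [[-1,-0.1,0],[-0.5,5,0]],
  [[-1,-0.1,0],[-0.5,5,0]],
  [[-1,-0.1,0],[0,0,0]],
  [[-1,-0.1,0],[0,0,0]],
  [[0,0,0],[0,0,0]],
])

```text
time_s: 11.38
ee_pos: [383.3, -54.5, 116.9]
tcp_rot: [0.009, 0.983, 0.05, -0.174]
wrist_force: [-0.7, -0.7, -0.1]
width: 20.1
grip_force: 0.0
```

```bash
python3 tin.py
```

```text
Traceback (most recent call last):
  File "tin.py", line 7, in <module>
    n,l,s,_=cv2.connectedComponentsWithStats(m.astype(np.uint8));i=1+s[1:,4].argmax()
                                                                     ~~~~~~~~~~~~~~^^
ValueError: attempt to get argmax of an empty sequence
```

Run:
```python
from h import *
p,d=grab_frame('side'); save(cv2.resize(p[100:270,250:450],None,fx=3.5,fy=3.5),'side3')
c=get_calibration('side');P=pts(c,d)
hsv=cv2.cvtColor(p,cv2.COLOR_RGB2HSV)
m=(cv2.inRange(hsv,(50,90,30),(85,255,255))>0)&(abs(P[...,2]-42)<4)
th=np.radians(5.8);D=P[m][:,:2]-[659.1,7.6]
x=D@[np.cos(th),np.sin(th)];y=D@[-np.sin(th),np.cos(th)]
print(m.sum(),np.percentile(x,[2,98]),np.percentile(y,[2,98]))
```

```text
460 [-235.01796695 -143.00194164] [-49.69544772  -6.93959759]
```

View pics/side3.png

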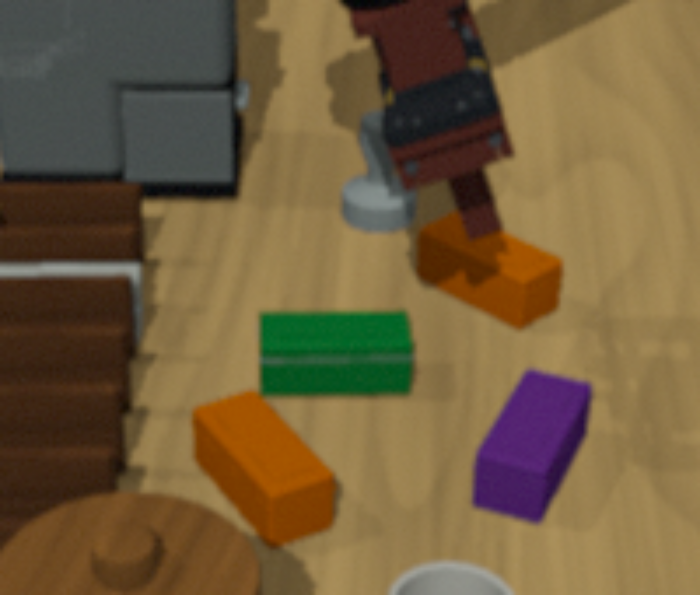

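The side crop shows the fingers at (480,230) descending behind the near end of the green tin (410,350). They are clear of the orange tin (490,270) on the far side and the purple one (530,440). Descend, then push while straightening the tool.

>>> arm_command([
  [[0,0.24,-2.5],[0,0,0]],
  [[0,0,-2.5],[0,0,0]],
  [[0,0,-2.5],[0,0,0]],
  [[0,0,-2.5],[0,0,0]],
  [[0,0,0],[0,0,0]],
])

```text
time_s: 12.1
ee_pos: [383.8, -51.4, 15.9]
tcp_rot: [0.008, 0.983, 0.05, -0.175]
wrist_force: [-0.5, -0.6, 0.2]
width: 20.3
grip_force: 0.0
```

>>> arm_command([
  [[0.5,0.05,0],[0,0,0]],
  [[0.5,0.05,0],[0,0,0]],
  [[0.5,0.05,0],[0,0,0]],
  [[0.5,0.05,0],[0,0,0]],
  [[0.5,0.05,0],[0,0,0]],
  [[0.5,0.05,0],[0.25,-2.5,0]],
  [[0.5,0.05,0],[0.25,-2.5,0]],
  [[0.5,0.05,0],[0.25,-2.5,0]],
  [[0.5,0.05,0],[0.25,-2.5,0]],
  [[0.5,0.05,0],[0.25,-2.5,0]],
  [[0.5,0.05,0],[0.25,-2.5,0]],
  [[0.5,0.05,0],[0.25,-2.5,0]],
  [[0.5,0.05,0],[0.25,-2.5,0]],
  [[0,0,0],[0,0,0]],
])

```text
time_s: 13.85
ee_pos: [449.4, -45.1, 16.7]
tcp_rot: [0.0, 0.999, 0.051, -0.0]
wrist_force: [0.5, -0.2, 0.3]
width: 20.3
grip_force: 0.0
```

```bash
cat > sd.py <<'E'
from h import *
import sys
p,d=grab_frame('side'); save(cv2.resize(p[100:270,220:420],None,fx=3.5,fy=3.5),sys.argv[1])
c=get_calibration('side');P=pts(c,d)
hsv=cv2.cvtColor(p,cv2.COLOR_RGB2HSV)
th=np.radians(5.8)
def rk(q): D=q[:,:2]-[659.1,7.6];return np.c_[D@[np.cos(th),np.sin(th)],D@[-np.sin(th),np.cos(th)]]
m=(cv2.inRange(hsv,(50,90,30),(85,255,255))>0)&(abs(P[...,2]-42)<4)
v,u=np.nonzero(m);r=cv2.minAreaRect(rk(onz(c,np.c_[u,v],42)).astype(np.float32));q=rk(onz(c,np.c_[u,v],42))
print('tin',m.sum(),np.round(r[0],1),np.round(r[1],1),round((r[2]+45)%90-45,1),q.min(0),q.max(0))
# divider tops in side view
t=(abs(P[...,2]-62)<3.5);t[:,:220]=0;t[:,300:]=0;t[:140]=0
v,u=np.nonzero(t);q=rk(onz(c,np.c_[u,v],62));k=(q[:,0]>-45)&(q[:,0]<-10)
h,e=np.histogram(q[k,1],bins=np.arange(-210,100,3));print([(int(b),int(n)) for b,n in zip(e,h) if n>5])
o=get_obs();print(o['time_s'],o['ee_pos'],rk(o['ee_pos'][None]),o['wrist_force'])
E
python3 sd.py side4
```

```text
tin 450 [-154.2  -26.1] [96.4 48.8] 2.1 [-202.17421856  -50.60983092] [-106.19679729   -0.86430076]
[(-195, 14), (-189, 14), (-183, 10), (-132, 14), (-129, 6), (-126, 8), (-123, 14), (-117, 8), (-66, 15), (-63, 15), (-57, 16), (-54, 6), (-3, 16), (3, 14), (6, 16), (9, 11), (60, 16), (63, 16), (66, 15), (72, 16)]
13.9 [449.69096962 -45.04906053  16.75994236] [[-213.65752369  -31.21743346]] [-0.10528148  0.53554943 -0.2800281 ]
```

```bash
python3 tin.py
python3 - <<'E'
import cv2
a=cv2.imread('pics/t_last.png')[115:285,240:430];b=cv2.imread('pics/side4.png')
a=cv2.resize(a,None,fx=3,fy=3);b=cv2.resize(b,None,fx=.6,fy=.6) if 0 else b[60:420,60:600]
import numpy as np
h=np.zeros((590,800,3),np.uint8);a=cv2.resize(a,(380,340));b=cv2.resize(b,(410,273));h[:340,:380]=a;h[:273,385:795]=b
cv2.imwrite('pics/mix1.png',h[:345])
E
```

```text
area 154 tin rack c [-120.1  -31.2] size [42.4 31.9] yaw rel rack -0.1 x -136.03584 -104.12914 y -52.36094 -9.944498
13.95 [449.92891182 -45.00408306  16.7665916 ] tcp rack [-213.41625433  -31.1967318 ] [-0.01915274 -0.64915634 -0.39359898]
```

View pics/mix1.png

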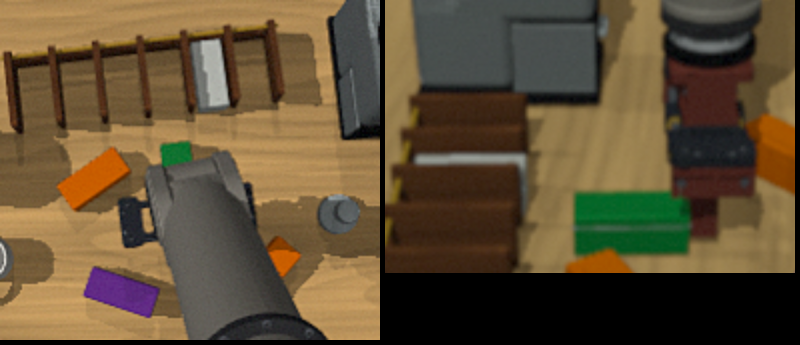

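The top view shows the tin's front at (176,155) heading squarely for the slot: centre rack y −31.2, yaw −0.1°, against slot centre −32. Push on.

>>> arm_command([
  [[0.6,0.06,0],[0,0,0]],
  [[0.6,0.06,0],[0,0,0]],
  [[0.6,0.06,0],[0,0,0]],
  [[0.6,0.06,0],[0,0,0]],
  [[0.6,0.06,0],[0,0,0]],
  [[0.6,0.06,0],[0,0,0]],
  [[0.6,0.06,0],[0,0,0]],
  [[0.6,0.06,0],[0,0,0]],
  [[0.6,0.06,0],[0,0,0]],
  [[0.6,0.06,0],[0,0,0]],
  [[0,0,0],[0,0,0]],
])

```text
time_s: 15.32
ee_pos: [510.4, -38.9, 16.8]
tcp_rot: [-0.0, 0.999, 0.051, 0.0]
wrist_force: [-0.1, -0.1, 0.3]
width: 20.1
grip_force: 0.0
```

```bash
python3 tin.py
```

```text
area 43 tin rack c [-46.2 -32.6] size [ 8.6 41.4] yaw rel rack 4.2 x -51.645382 -42.16494 y -53.475872 -12.20056
15.375 [510.03139055 -38.96189776  16.74349513] tcp rack [-153.01085682  -31.25921215] [ 0.22610171 -0.86442683  1.03696675]
```

>>> arm_command([
  [[0.6,0.06,0],[0,0,0]],
  [[0.6,0.06,0],[0,0,0]],
  [[0.6,0.06,0],[0,0,0]],
  [[0.6,0.06,0],[0,0,0]],
  [[0.6,0.06,0],[0,0,0]],
  [[0.6,0.06,0],[0,0,0]],
  [[0.6,0.06,0],[0,0,0]],
  [[0.6,0.06,0],[0,0,0]],
  [[0.6,0.06,0],[0,0,0]],
  [[0.6,0.06,0],[0,0,0]],
  [[0.6,0.06,0],[0,0,0]],
  [[0.6,0.06,0],[0,0,0]],
  [[0,0,0],[0,0,0]],
])

```text
time_s: 17.0
ee_pos: [582.5, -31.7, 16.7]
tcp_rot: [-0.0, 0.999, 0.051, 0.001]
wrist_force: [0.1, -0.3, -0.2]
width: 20.3
grip_force: 0.0
```

>>> arm_command([
  [[0.3,0.03,0],[0,0,0]],
  [[0.3,0.03,0],[0,0,0]],
  [[0.2,0.02,0],[0,0,0]],
  [[0,0,0],[0,0,0]],
])

```text
time_s: 17.5
ee_pos: [589.9, -31.0, 16.7]
tcp_rot: [-0.0, 0.999, 0.051, 0.0]
wrist_force: [0.5, 0.7, 1.0]
width: 20.0
grip_force: 0.0
```

>>> arm_command([
  [[0.2,0.02,0],[0,0,0]],
  [[0.2,0.02,0],[0,0,0]],
  [[0,0,0],[0,0,0]],
])

```text
time_s: 17.88
ee_pos: [594.0, -30.6, 16.7]
tcp_rot: [-0.0, 0.999, 0.051, 0.0]
wrist_force: [1.2, 0.4, -0.1]
width: 20.1
grip_force: 0.0
```

>>> arm_command([
  [[0.15,0.015,0],[0,0,0]],
  [[0.15,0.015,0],[0,0,0]],
  [[0,0,0],[0,0,0]],
])

```text
time_s: 18.25
ee_pos: [595.1, -30.5, 16.4]
tcp_rot: [0.0, 0.999, 0.051, -0.002]
wrist_force: [-5.5, 0.2, 4.1]
width: 20.5
grip_force: 2.5
```

>>> arm_command([
  [[0.1,0.01,0],[0,0,0]],
  [[0,0,0],[0,0,0]],
])

```text
time_s: 18.5
ee_pos: [595.0, -30.5, 16.2]
tcp_rot: [0.0, 0.999, 0.051, -0.003]
wrist_force: [-7.7, -0.8, 6.0]
width: 20.3
grip_force: 3.7
```

Solid stop at the rail. One slightly firmer press, then withdraw and check.

>>> arm_command([
  [[0.2,0.02,0],[0,0,0]],
  [[0,0,0],[0,0,0]],
  [[-0.6,-0.06,0],[0,0,0]],
  [[-1,-0.1,0],[0,0,0]],
  [[-2,-0.2,0],[0,0,0]],
  [[-2,-0.2,0],[0,0,0]],
  [[0,0,5],[0,0,0]],
  [[0,0,5],[0,0,0]],
  [[0,0,5],[0,0,0]],
  [[-3,0,3],[0,0,0]],
  [[-3,0,0],[0,0,0]],
  [[-3,0,0],[0,0,0]],
  [[0,0,0],[0,0,0]],
])

```text
time_s: 20.12
ee_pos: [451.9, -35.9, 196.8]
tcp_rot: [0.0, 0.999, 0.051, 0.0]
wrist_force: [0.7, 0.1, 0.1]
width: 20.3
grip_force: 0.0
```

```bash
python3 tin.py;python3 sd.py side5
python3 - <<'E'
import cv2,numpy as np
a=cv2.imread('pics/t_last.png')[115:285,225:425];b=cv2.imread('pics/side5.png')
h=np.zeros((340,800,3),np.uint8);h[:340,:400]=cv2.resize(a,(400,340));h[:340,400:]=cv2.resize(b,(400,340));cv2.imwrite('pics/mix2.png',h)
E
```

```text
area 486 tin rack c [ -7.  -31.9] size [100.2  42.2] yaw rel rack 0.1 x -57.10376 43.14574 y -53.086132 -10.834639
20.175 [453.41802009 -35.80079384 197.03007328] tcp rack [-209.01495749  -22.39315325] [ 0.05531327 -0.39568032  0.44775057]
tin 158 [-15.  -44.7] [ 42.8 106. ] -19.9 [-57.56826561 -54.11064698] [40.81678978 -6.4945276 ]
[(-195, 14), (-189, 14), (-183, 13), (-132, 13), (-129, 6), (-126, 8), (-123, 14), (-117, 6), (-66, 15), (-63, 15), (-57, 16), (-3, 16), (3, 14), (6, 16), (9, 9), (60, 16), (63, 15), (66, 15), (72, 16), (75, 6)]
20.225 [454.25829055 -35.65424689 197.05212569] [[-208.16417913  -22.33227114]] [0.174916   0.14028074 0.09690449]
```

View pics/mix2.png

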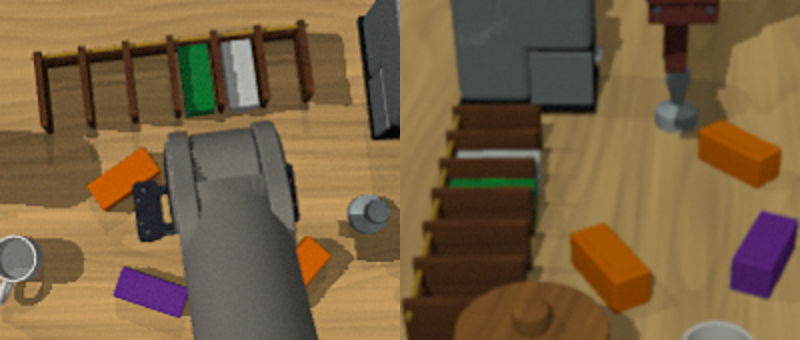

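The green tin sits at (197,78), next to the white one, in the third slot from the grinder. Its centre is at rack (−7.0, −31.9), against a target of (−6, −32), with yaw 0.1°. Everything else stands as it was and the robot is touching nothing.

```bash
python3 -c "
from plant import *
print(close_job())"
```

```text
the job is handed in; nothing more can be done
None
```

I touched dividers one, two and three in order from the grinder end, then pushed the green tin home against the back rail in the third slot (within about 1 mm by camera), disturbing nothing else, and handed the job in at about 20 s.

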